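Offer up the cover of a shutter housing after a lever check

ROBOT

A 7-joint arm with a two-finger parallel gripper is mounted at the origin on a cart in front of the work surface, level with it; the furniture and walls round the work are solid. World frame = base frame: x ahead of the robot, y to its left, z up, the work surface at z = 0. Lengths are in mm, angles in degrees, forces in N, time in s.
With the tool pointing down it reaches from about 400 to 850 mm from the base axis. Payload 4.5 kg.
Tool frame: the origin (TCP) lies at the very end of the fingers, on their centre line; the grasp point (between the pads) lies 19 mm behind it (manip.grip_depth is the distance from the TCP to the grasp point, in mm); z points along the fingers, y is the line along which they close (so a half turn about z gives the same grasp; the last joint's range is limited). The gripper opens to 85 mm and grips with 20 to 120 N. Pads are 22 mm wide; open, the fingers measure 114 mm over their backs; the gripper's body (76 mm by 85 mm) begins 54 mm behind the grasp point. The pads swing forward as they close: fully open they stand 13 mm farther back than shut.
Start: joints at [-73.923, 39.483, -11.15, 89.685, 9.013, 51.709, -12.324], TCP at [152.668, 606.094, 198.817] pointing down, gripper open.
Joint ranges: [-172.22, 172.22], [-26.19, 119.32], [-84.43, 86.54], [7.71, 146.69], [-57.33, 237.33], [2.42, 119.75], [-152.13, 152.13]. Speed limits (degrees/s): [147.25, 147.25, 180, 180, 180, 180, 180].

INTERFACE

Orientations are given as a 3x3 rotation matrix whose columns are the frame's x, y, z axes.
In Python, from bench import manip, cams gives the robot as it stands.
- The arm moves only by the shell command python3 -m inch 'ROWS' [FORCE]. ROWS is a JSON object of lists of equal length, an entry for each row: "fingers": the opening in per cent of the stroke, from 0 (shut) to 100 (fully open); "xyz": the shift along the world's x, y, z each as a share of 0.25 m, from -1 to 1, a list of three; "angular": the turn, a rotation vector about the world's x, y, z each as a share of 2 pi rad, from -1 to 1, a list of three. A call has exactly 10 rows; each row is the pose to reach, as a shift and turn from the pose commanded when the call began, turning the shorter way round; what a row does not reach only later rows make up. A row lasts 1/8 s, in which the tool goes at most 62.5 mm and 10.7 degrees, less where a joint would pass 70% of its speed; a pose out of reach is approached as far as the arm can. A call with a number of a shift or a turn outside -1 to 1 is refused whole. A call with a gripper value outside its range is refused whole. The fingers move at their own pace and stop on an object; FORCE is the grip in N (left out, the last holds). Time passes only in rows, so rows that repeat a pose let the fingers close, or fill a call up. It gives the time, the measured TCP pose, the force, the opening and the grip force at its end, in the units of the state.
- manip.sense(): the state, without advancing time (a new reading comes with each control period).
- cams.get_image(name): name is "scene" or "top" or "wrist"; returns a dict with "color" (480x640x3 uint8, blue, green, red), "vfov" (degrees; the focal length in pixels is half the picture's height over the tangent of half this angle, whatever the lens; pixels are square), "cx", "cy" (the principal point, pixels), "R" (3x3) and "t" (3): a world point X has camera coordinates R X + t; the wrist camera has in their place "hand_eye" (4x4, takes a point from camera to tool coordinates, whose origin is the TCP and whose axes are the flange's). Camera axes: x right, y down, z forward; pixel columns grow to the right and rows downward; lengths in mm; the calibration is good to about 2 mm. A picture is of the moment at which its call begins: read the wrist's pose just before it. There is no depth.
- manip.hand_in(): hands the job in; it is judged then, once.
The state is a dict: "time": time; "q": joint angles; "qd": joint speeds; "joint_torque": joint torques, N m; "eef_pos": TCP position; "tcp_rot": TCP orientation; "force": force on the tool from outside, world axes, zero at the start; "torque": the same for the moment, N m; "width": opening from 0.0 (shut) to 1.0 (fully open); "grip_force": force on a finger pad.
Only numpy, scipy, OpenCV 4.12 (cv2) and the standard library are available. Lean on these libraries where they do the work, as an engineer would, in place of code of your own. Each camera call takes 0.05 s, during which the arm holds its last target. There are 200 camera calls.

TASK

The shutter housing on the bench is about to be closed. First pull its red lever towards you all the way to its stop, then ease it back slowly until it is fully home - never let it snap back. Then pick up the cover plate by its handle and hold it level about 1 cm above the housing, without touching it, with all four holes lined up over the threaded holes so that I can start the screws; finish while still holding it there, and leave the glassware and the marker alone.

Things in the scene. Friction and masses are not known exactly. Their poses are not given: they have to be found in the camera images.
- housing: Fixed blue sheet-metal box, open at the top, 100 (x) x 130 (y) x 55 mm; origin at the centre of its underside on the bench. Its rim and the four bright corner bosses end 55 mm above the bench. Each boss has a 6 mm threaded hole straight down, at x = +-39, y = +-54 mm in the housing's frame. The lever comes out through a slot in its +y wall. Low foot flanges (9 mm high with their bolts) stand out 15 mm on the x sides and a short port tube 14 mm on the -y side.
- housing_top (a point): Centre of the housing's open top at rim height, 55 mm above the bench; axes as the housing.
- thread_a (a point): Mouth of the threaded hole at the housing's (+x, +y) corner (x = 39, y = 54, z = 55 mm in its frame).
- thread_b (a point): Mouth of the threaded hole at the housing's (-x, -y) corner, diagonally opposite thread_a.
- lever (a joint): Angle of the sprung lever, rad: 0 home, 0.873 at its stop. It swings level, about a vertical axis, counterclockwise from above as it is pulled (the grip goes from the far side, housing +x, towards the robot, housing -x). A spring pulls it home: about 2 N at the grip at home, 8 N at the stop; let go from far out it snaps back at several rad/s.
- lever_grip (a point): Middle of the lever's red upright round grip (18 mm diameter, from 31 to 91 mm above the bench; this point 70 mm above the bench), 95 mm from the pivot. In the housing's frame it lies at x = 54, y = 123 mm when home and x = -25, y = 137 mm at the stop.
- lever_pivot (a point): Point on the lever's vertical axis at the same height as the grip point, x = 0, y = 45, z = 70 mm in the housing's frame.
- cover: Loose aluminium cover plate lying flat on the bench, 100 (x) x 130 (y) x 6 mm, about 0.26 kg, with four 10 mm through holes at x = +-39, y = +-54 mm; origin at the centre of its underside, z up. It fits either way round (a half turn makes no difference).
- cover_bar (a point): Middle of the cover's black bridge handle, 36 mm above the plate's underside: a bar 12 mm wide (cover x), 12 mm high, 70 mm long (along cover y), free underneath from 10 to 30 mm above the underside between its two end posts (23 mm each side of the middle).
- cover_hole_a (a point): Centre of the cover's hole at its (+x, +y) corner, on the underside.
- cover_hole_b (a point): Centre of the cover's hole at its (-x, -y) corner, on the underside, diagonally opposite cover_hole_a.
- beaker_100: Bystander: glass beaker, 70 mm wide, 100 mm high; origin under its centre.
- petri_0: Bystander: glass petri dish, 95 mm wide, 16 mm high; origin under its centre.
- marker: Bystander: white marker with a blue cap lying on the bench, 137 mm long, 18 mm thick.

How it is judged:
By the outcome, as a careful person would: the job done as asked, in the order asked, and still so for the second after the job is handed in, while the arm keeps its last pose, push and grip.
It also fails if it takes over 64 s, if anything falls off the work surface, if the arm or the gripper's body presses on something with over 40 N, if the wrist force passes 120 N, or if a joint passes its speed limit or range.

## Working session

There is one attempt and no reset: what is moved stays moved. The work goes in short steps, Python scripts to look and compute and a shell command to move; the robot and the scene stay as the last step left them, time stands still between calls to the robot, and variables do not carry over. Pictures are saved under pics/ and viewed, at most 10 in all, crops included, and the job is handed in when it is done.

```bash
mkdir -p pics; ls; python3 - <<'E'
from bench import manip,cams
import cv2,json
import numpy as np
s=manip.sense();print(s)
for n in("scene","top"):
    d=cams.get_image(n);cv2.imwrite(f"pics/{n}0.png",d["color"])
    print(n,{k:v for k,v in d.items() if k!="color"})
E
```

```text
pics
{'time': 0.0, 'q': array([-73.92197741,  39.53322521, -11.14436826,  89.74843327,
         9.01361144,  51.70725779, -12.32311571]), 'qd': array([-0.00083023, -0.00327953,  0.00338485,  0.06041349, -0.0243111 ,
        0.03591495, -0.00330075]), 'joint_torque': array([ 4.73784348e-04, -5.39608526e+01, -1.26628283e+00, -1.58540654e+01,
        9.14634409e-03,  9.31194430e-03,  9.19783332e-06]), 'eef_pos': array([152.58153121, 605.3366822 , 197.9668708 ]), 'tcp_rot': array([[-9.69724346e-01,  2.44201963e-01, -3.07543958e-04],
       [ 2.44202110e-01,  9.69722610e-01, -1.84111439e-03],
       [-1.51371420e-04, -1.86047633e-03, -9.99998258e-01]]), 'force': array([ 0.76340033,  0.00773339, -0.0224096 ]), 'torque': array([-0.02901316, -0.02562447, -0.04593815]), 'grip_force': 0.0, 'width': 0.9995252167021419}
scene {'vfov': 50.12208080342166, 'cx': 320.8724373014414, 'cy': 243.05202579947718, 'R': array([[ 0.76497015, -0.64377645, -0.01930153],
       [-0.39486794, -0.44510675, -0.80371593],
       [ 0.50882214,  0.62244025, -0.59470006]]), 't': array([-410.6113393 ,  300.56348319,  789.04280118])}
top {'vfov': 55.859460087896544, 'cx': 320.55294356573586, 'cy': 243.5181014854242, 'R': array([[-0.02681641, -0.99947503,  0.01818109],
       [-0.99232929,  0.02442022, -0.12118674],
       [ 0.12067914, -0.02129142, -0.99246321]]), 't': array([ 21.43757731, 584.14849269, 999.5539438 ])}
```

View pics/top0.png

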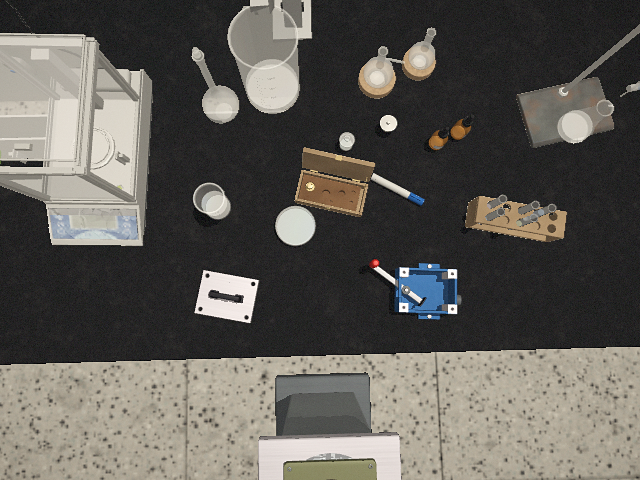

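View pics/scene0.png

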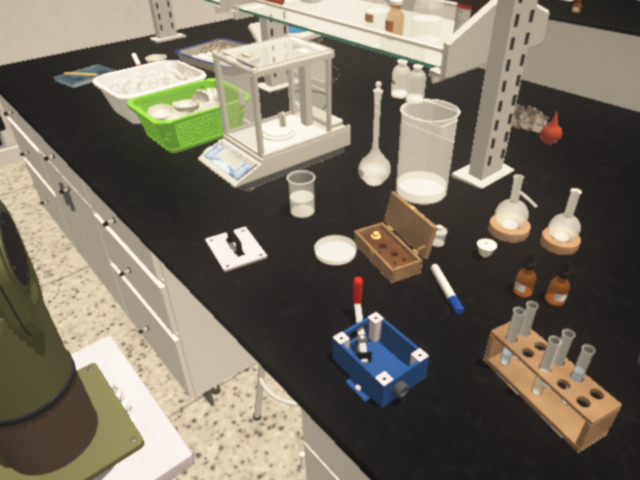

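The top view shows the housing near (428,291), its lever grip at (375,264), and the cover near (226,297) with its handle at (226,296). The petri dish is at (295,226), the beaker at (212,202) and the marker at (398,190). I'll enlarge the crops to get an initial pose fit.

```bash
python3 - <<'E'
import cv2,numpy as np
t=cv2.imread("pics/top0.png");s=cv2.imread("pics/scene0.png")
def c(im,x,y):
    return cv2.resize(im[y:y+75,x:x+100],(400,300),interpolation=cv2.INTER_CUBIC)
cv2.imwrite("pics/c0.png",np.vstack([np.hstack([c(t,365,255),c(t,180,260)]),np.hstack([c(s,330,310),c(s,190,215)])]))
E
```

```text
(no output)
```

View pics/c0.png

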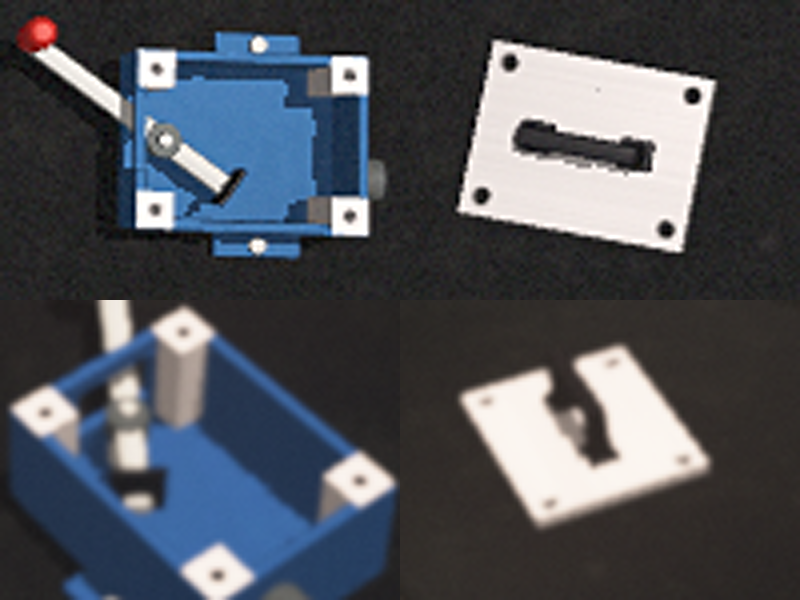

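```bash
cat > h.py <<'E'
import numpy as np
from scipy.optimize import least_squares
from scipy.spatial.transform import Rotation as Ro
CAM={"scene":dict(vfov=50.12208080342166,c=(320.872437,243.052026),R=np.array([[0.76497015,-0.64377645,-0.01930153],[-0.39486794,-0.44510675,-0.80371593],[0.50882214,0.62244025,-0.59470006]]),t=np.array([-410.6113393,300.56348319,789.04280118])),
"top":dict(vfov=55.859460087896544,c=(320.552944,243.518101),R=np.array([[-0.02681641,-0.99947503,0.01818109],[-0.99232929,0.02442022,-0.12118674],[0.12067914,-0.02129142,-0.99246321]]),t=np.array([21.43757731,584.14849269,999.5539438]))}
def pr(X,R,t,vfov,c):
    p=np.asarray(X)@R.T+t; f=240/np.tan(np.radians(vfov/2))
    return p[:,:2]/p[:,2:]*f+np.array(c)
def local(p,L):
    c,s=np.cos(p[2]),np.sin(p[2]); L=np.asarray(L,float)
    return np.c_[p[0]+c*L[:,0]-s*L[:,1],p[1]+s*L[:,0]+c*L[:,1],L[:,2]]
SG=np.array([(1,1),(1,-1),(-1,-1),(-1,1)])
def holes(z): return np.c_[SG*[39,54],np.full(4,z)]
def fit(obs,z,p0=(500,0,0)):   # obs: list of (camdict, 4x2 px)
    f=lambda p: np.concatenate([(pr(local(p,holes(z)),**c)-u).ravel() for c,u in obs])
    r=least_squares(f,p0,x_scale=(10,10,.1)); return r.x,np.abs(r.fun).max()
E
python3 - <<'E'
from h import *
T,S=CAM["top"],CAM["scene"]
o=.4
ht=np.array([(404.25,272),(452.5,273.75),(452.5,308.75),(403.75,307.25)])-o
hs=np.array([(375.75,317.75),(420,355),(384.25,378.75),(341.25,338)])-o
ct=np.array([(207.5,275.5),(253.25,283.75),(246.5,317.25),(200.25,308.75)])-o
cs=np.array([(243.25,230.5),(260.75,255),(227.5,265.75),(211.5,240.25)])-o
for n,a,b,z in(("housing",ht,hs,55),("cover",ct,cs,6)):
    for obs in([(T,a)],[(S,b)],[(T,a),(S,b)]):
        p,e=fit(obs,z);print(n,p.round(3),np.degrees(p[2]).round(2),e.round(2))
    if n=="housing":print(local(p,[(54,123,70),(-25,137,70),(0,45,70)]).round(1))
E
```

```text
housing [ 4.72237e+02 -2.29016e+02 -6.10000e-02] -3.48 0.13
housing [ 4.73077e+02 -2.28700e+02 -5.90000e-02] -3.36 0.16
housing [ 4.72684e+02 -2.28891e+02 -5.90000e-02] -3.41 0.32
[[ 533.9 -109.3   70. ]
 [ 455.9  -90.6   70. ]
 [ 475.4 -184.    70. ]]
cover [ 4.71721e+02  2.26298e+02 -2.07000e-01] -11.86 0.11
cover [ 4.72289e+02  2.25267e+02 -2.09000e-01] -11.99 0.14
cover [ 4.72081e+02  2.25918e+02 -2.08000e-01] -11.91 0.34
```

The two cameras agree to within about 1 mm: housing at (472.7, -228.9), yaw -3.4°, and cover at (472.1, 225.9), yaw -11.9°. Next I move towards the lever, with the grip at (534,-109) and the closing axis at -38°.

```bash
python3 -m inch '{"fingers":[100,100,100,100,100,100,100,100,100,100],"xyz":[[0.03,-0.06,0],[0.1,-0.18,0],[0.18,-0.33,0],[0.26,-0.48,0],[0.34,-0.63,0],[0.42,-0.78,0],[0.49,-0.9,0],[0.52,-0.96,0],[0.52,-0.96,0],[0.52,-0.96,0]],"angular":[[0,0,-0.01],[0,0,-0.03],[0,0,-0.05],[0,0,-0.07],[0,0,-0.09],[0,0,-0.11],[0,0,-0.12],[0,0,-0.12],[0,0,-0.12],[0,0,-0.12]]}' 40
```

```text
time: 1.35
eef_pos: [281.9, 367.8, 198.8]
tcp_rot: [[-0.542, 0.84, -0.0], [0.84, 0.542, 0.002], [0.001, 0.001, -1.0]]
force: [-0.3, 0.9, 0.4]
width: 0.999
grip_force: 0.0
```

```bash
python3 -m inch '{"fingers":[100,100,100,100,100,100,100,100,100,100],"xyz":[[0.03,-0.06,0],[0.1,-0.18,0],[0.18,-0.33,0],[0.26,-0.48,0],[0.34,-0.63,0],[0.4,-0.76,0],[0.44,-0.85,0],[0.48,-0.91,0],[0.5,-0.95,0],[0.5,-0.95,0]],"angular":[[0,0,-0.01],[0,0,-0.02],[0,0,-0.04],[0,0,-0.06],[0,0,-0.08],[0,0,-0.09],[0,0,-0.1],[0,0,-0.1],[0,0,-0.1],[0,0,-0.1]]}' 40
python3 -m inch '{"fingers":[100,100,100,100,100,100,100,100,100,100],"xyz":[[0.03,-0.06,0],[0.1,-0.18,0],[0.18,-0.33,0],[0.26,-0.48,0],[0.34,-0.63,0],[0.42,-0.78,0],[0.48,-0.9,0],[0.505,-0.95,0],[0.505,-0.95,0],[0.505,-0.95,0]],"angular":[[0,0,-0.01],[0,0,-0.02],[0,0,-0.04],[0,0,-0.06],[0,0,-0.08],[0,0,-0.09],[0,0,-0.0966],[0,0,-0.0966],[0,0,-0.0966],[0,0,-0.0966]]}' 40
python3 - <<'E'
from bench import manip,cams
import cv2,numpy as np
s=manip.sense();d=cams.get_image("wrist");cv2.imwrite("pics/w1.png",d["color"])
print(s["eef_pos"],s["tcp_rot"].round(3),{k:v for k,v in d.items() if k!="color"})
np.savez("w1.npz",p=s["eef_pos"],R=s["tcp_rot"],he=d["hand_eye"],c=(d["cx"],d["cy"]),v=d["vfov"])
E
```

```text
time: 2.6
eef_pos: [407.7, 128.0, 198.8]
tcp_rot: [[0.06, 0.998, -0.0], [0.998, -0.06, -0.0], [-0.0, -0.0, -1.0]]
force: [-0.1, 0.6, -0.3]
width: 1.001
grip_force: 0.0
time: 3.85
eef_pos: [533.3, -107.0, 198.6]
tcp_rot: [[0.616, 0.788, -0.001], [0.788, -0.616, 0.001], [0.0, -0.002, -1.0]]
force: [0.3, -0.3, -0.0]
width: 1.001
grip_force: 0.0
[ 533.25720695 -107.00996167  198.61367946] [[ 0.616  0.788 -0.001]
 [ 0.788 -0.616  0.001]
 [ 0.    -0.002 -1.   ]] {'vfov': 60.19441737271319, 'cx': 322.5189601149228, 'cy': 235.3191102862869, 'hand_eye': array([[ 9.24134878e-04, -9.62394280e-01, -2.71654921e-01,
         6.77853574e+01],
       [ 9.99999328e-01,  6.99148594e-04,  9.24988398e-04,
         8.26183379e-01],
       [-7.00276387e-04, -2.71655593e-01,  9.62394279e-01,
        -1.75310681e+02],
       [ 0.00000000e+00,  0.00000000e+00,  0.00000000e+00,
         1.00000000e+00]])}
```

View pics/w1.png

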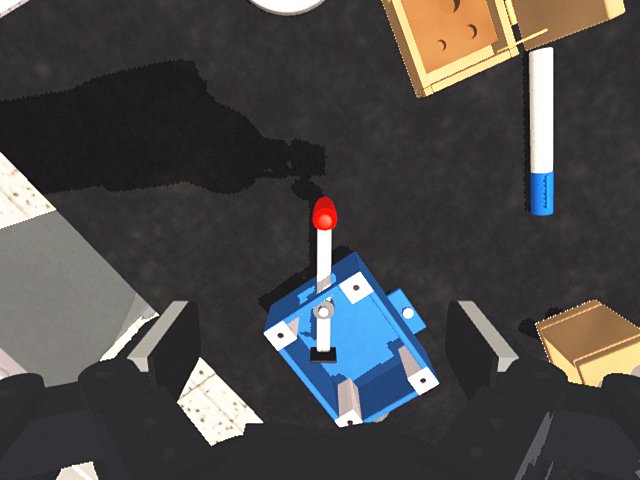

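The wrist view shows the red grip at (325,216), boss holes at (356,288), (280,335), (423,380) and (349,423), and the marker and box clear of the fingers.

```bash
cat >> h.py <<'E'
def wcam(fn):
    w=np.load(fn); H=np.eye(4);H[:3,:3]=w["R"];H[:3,3]=w["p"]
    C=np.linalg.inv(H@w["he"]); return dict(R=C[:3,:3],t=C[:3,3],vfov=float(w["v"]),c=tuple(w["c"]))
E
python3 - <<'E'
from h import *
W=wcam("w1.npz")
u=np.array([(356,288),(423,380),(349,423),(280,335)],float)
p,e=fit([(W,u)],55);print(p,np.degrees(p[2]),e)
P=(472.7,-228.9,-.0595)
print(pr(local(P,holes(55)),**W).round(1)); print(pr(local(P,[(54,123,91),(54,123,31)]),**W).round(1))
E
```

```text
[ 4.72324212e+02 -2.29170818e+02 -6.01023279e-02] -3.4436097288196463 0.6751485386063223
[[356.1 287.1]
 [422.9 380.2]
 [349.6 422. ]
 [280.1 334.9]]
[[324.  220.8]
 [323.8 203.9]]
```

```bash
python3 -m inch '{"fingers":[100,100,100,100,100,100,100,100,100,100],"xyz":[[0,0,-0.05],[0,0,-0.13],[0,0,-0.22],[0,0,-0.31],[0,0,-0.4],[0,0,-0.48],[0,0,-0.54],[0,0,-0.58],[0,0,-0.6],[0,0,-0.6]],"angular":[[0,0,0],[0,0,0],[0,0,0],[0,0,0],[0,0,0],[0,0,0],[0,0,0],[0,0,0],[0,0,0],[0,0,0]]}' 40
python3 -m inch '{"fingers":[70,50,30,20,10,0,0,0,0,0],"xyz":[[0,0,0],[0,0,0],[0,0,0],[0,0,0],[0,0,0],[0,0,0],[0,0,0],[0,0,0],[0,0,0],[0,0,0]],"angular":[[0,0,0],[0,0,0],[0,0,0],[0,0,0],[0,0,0],[0,0,0],[0,0,0],[0,0,0],[0,0,0],[0,0,0]]}' 40
```

```text
time: 5.15
eef_pos: [534.0, -108.9, 48.8]
tcp_rot: [[0.617, 0.787, 0.0], [0.787, -0.617, -0.0], [0.0, 0.0, -1.0]]
force: [0.2, 0.7, 0.2]
width: 1.0
grip_force: 0.0
time: 6.4
eef_pos: [533.6, -108.5, 49.0]
tcp_rot: [[0.617, 0.787, -0.001], [0.787, -0.617, 0.001], [0.0, -0.001, -1.0]]
force: [-1.2, 2.5, 6.2]
width: 0.165
grip_force: 39.1
```

```bash
python3 - <<'E'
import numpy as np
r=np.array([58.6,75.1])
for a,b in((0,30),(30,52),(52,30),(30,0)):
    print(a,b)
    rot=lambda t:np.array([[np.cos(t),-np.sin(t)],[np.sin(t),np.cos(t)]])@r
    for t in np.linspace(a,b,11)[1:]: print(np.round((rot(np.radians(t))-rot(np.radians(a)))/250,4).tolist(),round((t-a)/360,4))
E
```

```text
0 30
[-0.016, 0.0119] 0.0083
[-0.0327, 0.0229] 0.0167
[-0.0499, 0.033] 0.025
[-0.0676, 0.0422] 0.0333
[-0.0857, 0.0504] 0.0417
[-0.1043, 0.0577] 0.05
[-0.1232, 0.064] 0.0583
[-0.1424, 0.0694] 0.0667
[-0.1619, 0.0737] 0.075
[-0.1816, 0.077] 0.0833
30 52
[-0.0145, 0.0017] 0.0061
[-0.0291, 0.0029] 0.0122
[-0.0437, 0.0036] 0.0183
[-0.0584, 0.0036] 0.0244
[-0.073, 0.0031] 0.0306
[-0.0876, 0.0021] 0.0367
[-0.1021, 0.0005] 0.0428
[-0.1166, -0.0017] 0.0489
[-0.1309, -0.0044] 0.055
[-0.1452, -0.0077] 0.0611
52 30
[0.0143, 0.0033] -0.0061
[0.0286, 0.006] -0.0122
[0.0431, 0.0082] -0.0183
[0.0576, 0.0098] -0.0244
[0.0722, 0.0108] -0.0306
[0.0869, 0.0113] -0.0367
[0.1015, 0.0113] -0.0428
[0.1161, 0.0106] -0.0489
[0.1307, 0.0094] -0.055
[0.1452, 0.0077] -0.0611
30 0
[0.0197, -0.0033] -0.0083
[0.0392, -0.0076] -0.0167
[0.0584, -0.0129] -0.025
[0.0773, -0.0192] -0.0333
[0.0959, -0.0265] -0.0417
[0.114, -0.0348] -0.05
[0.1317, -0.044] -0.0583
[0.1489, -0.0541] -0.0667
[0.1656, -0.0651] -0.075
[0.1816, -0.077] -0.0833
```

```bash
python3 -m inch '{"fingers":[0,0,0,0,0,0,0,0,0,0],"xyz":[[-0.016,0.012,0],[-0.033,0.023,0],[-0.05,0.033,0],[-0.068,0.042,0],[-0.086,0.05,0],[-0.104,0.058,0],[-0.123,0.064,0],[-0.142,0.069,0],[-0.162,0.074,0],[-0.182,0.077,0]],"angular":[[0,0,0.0083],[0,0,0.0167],[0,0,0.025],[0,0,0.0333],[0,0,0.0417],[0,0,0.05],[0,0,0.0583],[0,0,0.0667],[0,0,0.075],[0,0,0.0833]]}' 40
python3 -m inch '{"fingers":[0,0,0,0,0,0,0,0,0,0],"xyz":[[-0.0145,0.002,0],[-0.029,0.003,0],[-0.044,0.004,0],[-0.058,0.004,0],[-0.073,0.003,0],[-0.088,0.002,0],[-0.102,0.0005,0],[-0.117,-0.002,0],[-0.131,-0.0045,0],[-0.145,-0.008,0]],"angular":[[0,0,0.006],[0,0,0.012],[0,0,0.018],[0,0,0.0245],[0,0,0.0305],[0,0,0.0365],[0,0,0.043],[0,0,0.049],[0,0,0.055],[0,0,0.061]]}' 40
python3 -m inch '{"fingers":[0,0,0,0,0,0,0,0,0,0],"xyz":[[0,0,0],[0,0,0],[0,0,0],[0,0,0],[0,0,0],[0,0,0],[0,0,0],[0,0,0],[0,0,0],[0,0,0]],"angular":[[0,0,0],[0,0,0],[0,0,0],[0,0,0],[0,0,0],[0,0,0],[0,0,0],[0,0,0],[0,0,0],[0,0,0]]}' 40
python3 - <<'E'
from bench import cams
import cv2
d=cams.get_image("top")["color"];cv2.imwrite("pics/t1.png",cv2.resize(d[235:335,340:480],(700,500),interpolation=2))
E
```

```text
time: 7.65
eef_pos: [489.5, -89.2, 49.1]
tcp_rot: [[0.137, 0.991, 0.003], [0.991, -0.137, 0.0], [0.001, 0.003, -1.0]]
force: [5.9, 0.1, 5.3]
width: 0.166
grip_force: 39.3
time: 8.9
eef_pos: [455.3, -90.0, 49.1]
tcp_rot: [[-0.244, 0.97, 0.006], [0.97, 0.244, 0.002], [0.0, 0.007, -1.0]]
force: [10.4, 4.8, 1.6]
width: 0.169
grip_force: 39.2
time: 10.15
eef_pos: [455.5, -90.0, 49.1]
tcp_rot: [[-0.243, 0.97, 0.006], [0.97, 0.243, 0.002], [0.0, 0.006, -1.0]]
force: [7.5, 3.1, 3.8]
width: 0.17
grip_force: 39.3
```

View pics/t1.png

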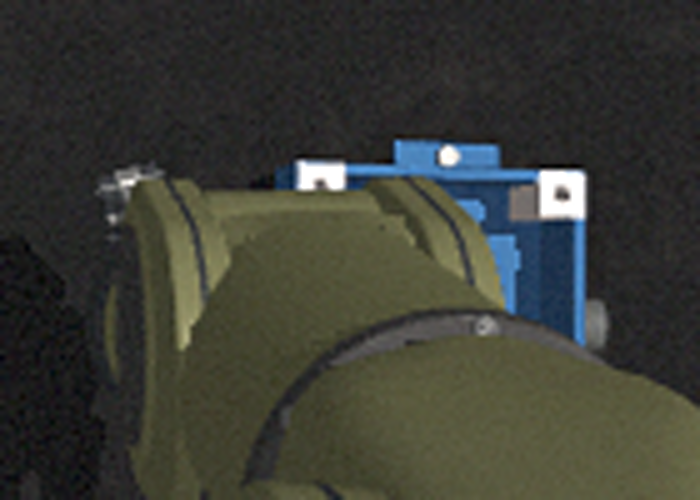

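The measured angle is about 49.9°, with a force of about 8 N. I'll push a little further to confirm it's against the stop.

```bash
python3 -m inch '{"fingers":[0,0,0,0,0,0,0,0,0,0],"xyz":[[-0.005,-0.001,0],[-0.01,-0.002,0],[-0.015,-0.004,0],[-0.02,-0.005,0],[-0.02,-0.005,0],[-0.02,-0.005,0],[-0.02,-0.005,0],[-0.02,-0.005,0],[-0.02,-0.005,0],[-0.02,-0.005,0]],"angular":[[0,0,0.002],[0,0,0.004],[0,0,0.006],[0,0,0.008],[0,0,0.008],[0,0,0.008],[0,0,0.008],[0,0,0.008],[0,0,0.008],[0,0,0.008]]}' 40
```

```text
time: 11.45
eef_pos: [455.4, -90.3, 49.2]
tcp_rot: [[-0.292, 0.956, 0.015], [0.956, 0.292, 0.003], [-0.002, 0.015, -1.0]]
force: [14.2, 4.6, -1.8]
width: 0.168
grip_force: 39.1
```

It's at the stop: no further motion, and the force rose to 15 N. I'll ease it back at about 0.2 rad/s.

```bash
python3 - <<'E'
import numpy as np
r=np.array([58.6,75.1])
rot=lambda t:np.array([[np.cos(t),-np.sin(t)],[np.sin(t),np.cos(t)]])@r
P=lambda d:rot(np.radians(d))
S=[(P(52)+[-5,-1.25],54.9,54),(None,41,41),(None,28,28),(None,14,14),(None,-1,-1)]
for i in range(4):
    s0=S[i][0] if i==0 else P(S[i][2]); a=S[i][2];b=S[i+1][2];y0=S[i][1]
    T=np.linspace(a,b,11)[1:]
    print([np.round((P(t)-s0)/250,3).tolist() for t in T],[round((t-y0)/360,4) for t in T])
E
```

```text
[[0.015, 0.004], [0.024, 0.006], [0.032, 0.008], [0.041, 0.01], [0.049, 0.011], [0.058, 0.012], [0.066, 0.014], [0.075, 0.015], [0.084, 0.015], [0.092, 0.016]] [np.float64(-0.0061), np.float64(-0.0097), np.float64(-0.0133), np.float64(-0.0169), np.float64(-0.0206), np.float64(-0.0242), np.float64(-0.0278), np.float64(-0.0314), np.float64(-0.035), np.float64(-0.0386)]
[[0.009, 0.0], [0.017, 0.001], [0.026, 0.0], [0.035, 0.0], [0.043, -0.0], [0.052, -0.001], [0.06, -0.002], [0.069, -0.003], [0.078, -0.004], [0.086, -0.005]] [np.float64(-0.0036), np.float64(-0.0072), np.float64(-0.0108), np.float64(-0.0144), np.float64(-0.0181), np.float64(-0.0217), np.float64(-0.0253), np.float64(-0.0289), np.float64(-0.0325), np.float64(-0.0361)]
[[0.009, -0.002], [0.018, -0.004], [0.027, -0.006], [0.036, -0.008], [0.045, -0.011], [0.054, -0.014], [0.063, -0.017], [0.072, -0.02], [0.08, -0.023], [0.089, -0.027]] [np.float64(-0.0039), np.float64(-0.0078), np.float64(-0.0117), np.float64(-0.0156), np.float64(-0.0194), np.float64(-0.0233), np.float64(-0.0272), np.float64(-0.0311), np.float64(-0.035), np.float64(-0.0389)]
[[0.009, -0.004], [0.018, -0.009], [0.027, -0.013], [0.036, -0.018], [0.044, -0.023], [0.053, -0.028], [0.061, -0.034], [0.069, -0.04], [0.077, -0.046], [0.085, -0.052]] [np.float64(-0.0042), np.float64(-0.0083), np.float64(-0.0125), np.float64(-0.0167), np.float64(-0.0208), np.float64(-0.025), np.float64(-0.0292), np.float64(-0.0333), np.float64(-0.0375), np.float64(-0.0417)]
```

```bash
python3 -m inch '{"fingers":[0,0,0,0,0,0,0,0,0,0],"xyz":[[0.01,0.003,0],[0.02,0.006,0],[0.03,0.008,0],[0.04,0.01,0],[0.049,0.011,0],[0.058,0.012,0],[0.066,0.014,0],[0.075,0.015,0],[0.084,0.015,0],[0.092,0.016,0]],"angular":[[0,0,-0.005],[0,0,-0.009],[0,0,-0.013],[0,0,-0.017],[0,0,-0.0206],[0,0,-0.0242],[0,0,-0.0278],[0,0,-0.0314],[0,0,-0.035],[0,0,-0.0386]]}' 40
python3 -m inch '{"fingers":[0,0,0,0,0,0,0,0,0,0],"xyz":[[0.009,0,0],[0.017,0,0],[0.026,0,0],[0.035,0,0],[0.043,0,0],[0.052,-0.001,0],[0.06,-0.002,0],[0.069,-0.003,0],[0.078,-0.004,0],[0.086,-0.005,0]],"angular":[[0,0,-0.0036],[0,0,-0.0072],[0,0,-0.0108],[0,0,-0.0144],[0,0,-0.0181],[0,0,-0.0217],[0,0,-0.0253],[0,0,-0.0289],[0,0,-0.0325],[0,0,-0.0361]]}' 40
python3 -m inch '{"fingers":[0,0,0,0,0,0,0,0,0,0],"xyz":[[0.009,-0.002,0],[0.018,-0.004,0],[0.027,-0.006,0],[0.036,-0.008,0],[0.045,-0.011,0],[0.054,-0.014,0],[0.063,-0.017,0],[0.072,-0.02,0],[0.08,-0.023,0],[0.089,-0.027,0]],"angular":[[0,0,-0.0039],[0,0,-0.0078],[0,0,-0.0117],[0,0,-0.0156],[0,0,-0.0194],[0,0,-0.0233],[0,0,-0.0272],[0,0,-0.0311],[0,0,-0.035],[0,0,-0.0389]]}' 40
python3 -m inch '{"fingers":[0,0,0,0,0,0,0,0,0,0],"xyz":[[0.009,-0.004,0],[0.018,-0.009,0],[0.027,-0.013,0],[0.036,-0.018,0],[0.044,-0.023,0],[0.053,-0.028,0],[0.061,-0.034,0],[0.069,-0.04,0],[0.077,-0.046,0],[0.085,-0.052,0]],"angular":[[0,0,-0.0042],[0,0,-0.0083],[0,0,-0.0125],[0,0,-0.0167],[0,0,-0.0208],[0,0,-0.025],[0,0,-0.0292],[0,0,-0.0333],[0,0,-0.0375],[0,0,-0.0417]]}' 40
```

```text
time: 12.7
eef_pos: [472.3, -88.2, 49.1]
tcp_rot: [[-0.052, 0.999, 0.004], [0.999, 0.052, 0.001], [0.0, 0.004, -1.0]]
force: [6.5, 0.5, 3.7]
width: 0.168
grip_force: 39.5
time: 13.95
eef_pos: [493.0, -90.0, 49.0]
tcp_rot: [[0.175, 0.985, 0.003], [0.985, -0.175, -0.0], [0.0, 0.003, -1.0]]
force: [4.6, -0.6, 5.1]
width: 0.169
grip_force: 39.6
time: 15.2
eef_pos: [514.3, -96.9, 49.0]
tcp_rot: [[0.409, 0.913, 0.001], [0.913, -0.409, -0.0], [0.0, 0.001, -1.0]]
force: [3.8, -1.2, 5.8]
width: 0.168
grip_force: 39.7
time: 16.45
eef_pos: [533.4, -108.7, 48.9]
tcp_rot: [[0.631, 0.776, -0.003], [0.776, -0.631, 0.002], [-0.001, -0.004, -1.0]]
force: [-0.7, 2.9, 10.5]
width: 0.169
grip_force: 40.4
```

The lever is home and pressed lightly against the home stop. Now I release it and rise.

```bash
python3 -m inch '{"fingers":[10,20,40,60,80,100,100,100,100,100],"xyz":[[0,0,0],[0,0,0],[0,0,0],[0,0,0],[0,0,0],[0,0,0],[0,0,0.03],[0,0,0.08],[0,0,0.15],[0,0,0.24]],"angular":[[0,0,0],[0,0,0],[0,0,0],[0,0,0],[0,0,0],[0,0,0],[0,0,0],[0,0,0],[0,0,0],[0,0,0]]}' 40
python3 -m inch '{"fingers":[100,100,100,100,100,100,100,100,100,100],"xyz":[[0,0,0.1],[0,0,0.2],[0,0.05,0.3],[0,0.15,0.36],[-0.02,0.3,0.36],[-0.04,0.46,0.36],[-0.06,0.62,0.36],[-0.08,0.78,0.36],[-0.1,0.9,0.36],[-0.12,0.96,0.36]],"angular":[[0,0,0],[0,0,0],[0,0,0],[0,0,0.01],[0,0,0.02],[0,0,0.03],[0,0,0.04],[0,0,0.05],[0,0,0.06],[0,0,0.0758]]}' 40
python3 - <<'E'
from bench import cams
import cv2
d=cams.get_image("top")["color"];cv2.imwrite("pics/t2.png",d);
d=d[240:330,350:470]; cv2.imwrite("pics/t2c.png",cv2.resize(d,(480,360),interpolation=2))
E
```

```text
time: 17.7
eef_pos: [535.1, -109.8, 110.1]
tcp_rot: [[0.632, 0.775, 0.0], [0.775, -0.632, 0.0], [0.0, 0.0, -1.0]]
force: [0.2, -0.5, -0.7]
width: 0.998
grip_force: 0.0
time: 18.95
eef_pos: [504.8, 132.4, 199.7]
tcp_rot: [[0.201, 0.98, 0.001], [0.98, -0.201, 0.001], [0.001, 0.001, -1.0]]
force: [0.7, -0.2, 0.0]
width: 0.999
grip_force: 0.0
```

View pics/t2c.png

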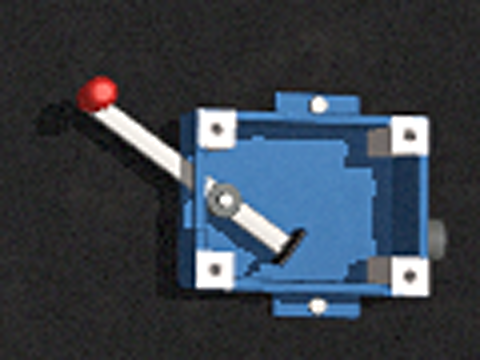

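The lever grip is back at its original pixel, (374,263), so it is home. On to the cover.

```bash
python3 -m inch '{"fingers":[100,100,100,100,100,100,100,100,100,100],"xyz":[[-0.03,0.08,0],[-0.07,0.2,0],[-0.11,0.32,-0.03],[-0.13,0.37,-0.09],[-0.132,0.383,-0.16],[-0.132,0.383,-0.24],[-0.132,0.383,-0.32],[-0.132,0.383,-0.4],[-0.132,0.383,-0.46],[-0.132,0.383,-0.5]],"angular":[[0,0,0],[0,0,0],[0,0,0],[0,0,0],[0,0,0],[0,0,0],[0,0,0],[0,0,0],[0,0,0],[0,0,0]]}' 40
python3 - <<'E'
from bench import manip,cams
import cv2,numpy as np
s=manip.sense();d=cams.get_image("wrist");cv2.imwrite("pics/w2.png",d["color"])
np.savez("w2.npz",p=s["eef_pos"],R=s["tcp_rot"],he=d["hand_eye"],c=(d["cx"],d["cy"]),v=d["vfov"])
from h import *
W=wcam("w2.npz");P=(472.1,225.9,-.208)
print(s["eef_pos"],pr(local(P,holes(6)),**W).round(),pr(local(P,[(6,35,42),(-6,35,42),(6,-35,42),(-6,-35,42)]),**W).round())
E
```

```text
time: 20.25
eef_pos: [472.2, 225.0, 73.0]
tcp_rot: [[0.207, 0.978, -0.0], [0.978, -0.207, -0.001], [-0.001, -0.0, -1.0]]
force: [0.7, -0.2, -0.8]
width: 0.999
grip_force: 0.0
[472.22315145 224.97699504  73.00222726] [[389. 141.]
 [382. 313.]
 [261. 313.]
 [253. 141.]] [[333. 184.]
 [309. 184.]
 [332. 312.]
 [310. 312.]]
```

View pics/w2.png

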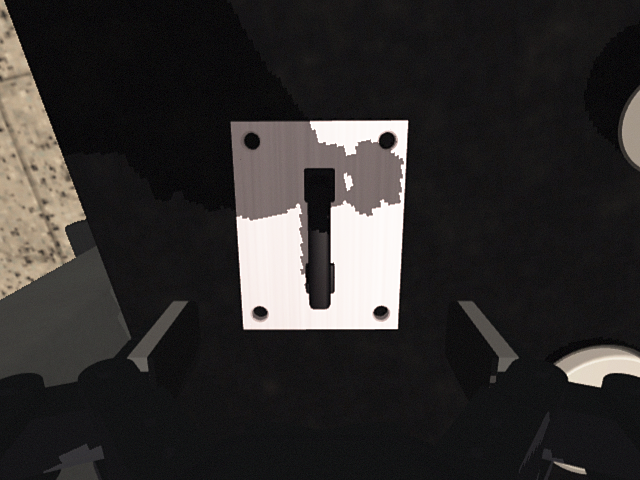

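The holes at (252,141), (387,141), (260,313) and (381,313) match the prediction within 2 px, and the bar is centred. Descend and grip.

```bash
python3 -m inch '{"fingers":[100,100,100,100,100,100,100,90,75,60],"xyz":[[0,0,-0.03],[0,0,-0.08],[0,0,-0.13],[0,0,-0.18],[0,0,-0.21],[0,0,-0.227],[0,0,-0.227],[0,0,-0.227],[0,0,-0.227],[0,0,-0.227]],"angular":[[0,0,0],[0,0,0],[0,0,0],[0,0,0],[0,0,0],[0,0,0],[0,0,0],[0,0,0],[0,0,0],[0,0,0]]}' 90
python3 -m inch '{"fingers":[40,25,10,0,0,0,0,0,0,0],"xyz":[[0,0,0],[0,0,0],[0,0,0],[0,0,0],[0,0,0],[0,0,0],[0,0,0],[0,0,0],[0,0,0],[0,0,0]],"angular":[[0,0,0],[0,0,0],[0,0,0],[0,0,0],[0,0,0],[0,0,0],[0,0,0],[0,0,0],[0,0,0],[0,0,0]]}' 90
python3 -m inch '{"fingers":[0,0,0,0,0,0,0,0,0,0],"xyz":[[0,0,0.005],[0,0,0.01],[0,0,0.02],[0,0,0.05],[0,0,0.1],[0,0,0.17],[0,0,0.25],[0,0,0.33],[0,0,0.38],[0,0,0.4]],"angular":[[0,0,0],[0,0,0],[0,0,0],[0,0,0],[0,0,0],[0,0,0],[0,0,0],[0,0,0],[0,0,0],[0,0,0]]}' 90
```

```text
time: 21.55
eef_pos: [472.3, 225.9, 17.3]
tcp_rot: [[0.206, 0.978, 0.0], [0.978, -0.206, 0.0], [0.0, 0.0, -1.0]]
force: [0.2, 0.2, -0.1]
width: 0.604
grip_force: 0.0
time: 22.8
eef_pos: [472.2, 225.9, 17.1]
tcp_rot: [[0.206, 0.978, 0.0], [0.978, -0.206, 0.0], [0.0, 0.0, -1.0]]
force: [1.0, -0.4, 0.2]
width: -0.002
grip_force: 0.0
time: 24.05
eef_pos: [472.5, 226.0, 118.0]
tcp_rot: [[0.206, 0.978, 0.001], [0.978, -0.206, 0.001], [0.001, 0.001, -1.0]]
force: [-0.7, 0.6, -0.3]
width: -0.002
grip_force: 0.0
```

The fingers closed on nothing, so I'll look.

```bash
python3 - <<'E'
from bench import manip,cams
import cv2,numpy as np
s=manip.sense();d=cams.get_image("wrist")
np.savez("w3.npz",p=s["eef_pos"],R=s["tcp_rot"],he=d["hand_eye"],c=(d["cx"],d["cy"]),v=d["vfov"])
e=cams.get_image("scene")["color"];cv2.imwrite("pics/s3.png",e)
a=d["color"]; b=cv2.resize(e[150:300,170:290],(384,480),interpolation=2)
cv2.imwrite("pics/w3.png",cv2.resize(np.hstack([a,b]),(800,375)))
from h import *
W=wcam("w3.npz");P=(472.1,225.9,-.208)
print(pr(local(P,holes(6)),**W).round())
E
```

```text
[[379. 140.]
 [373. 288.]
 [269. 288.]
 [264. 139.]]
```

View pics/w3.png

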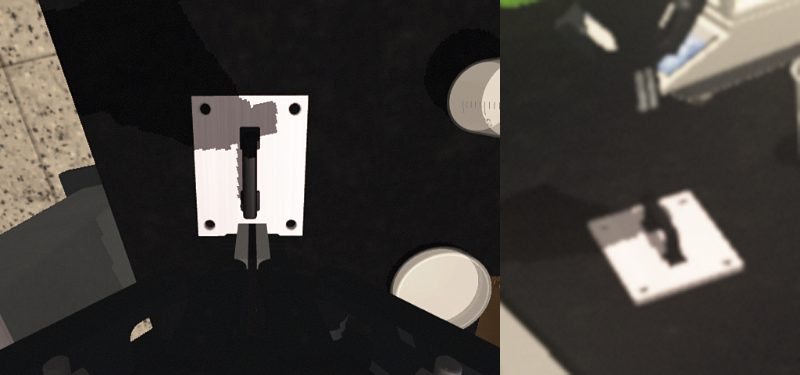

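The cover hasn't moved: its holes are at about (262,138) and (376,138), as predicted. The closed fingertips at about (322,287) project about 40 mm short of the reported TCP. That fits both closing above the 42 mm bar and the narrow grip at the top of the lever knob. I'll check this numerically before going lower.

```bash
python3 - <<'E'
from h import *
w=np.load("w3.npz");Hi=np.linalg.inv(w["he"]);f=240/np.tan(np.radians(float(w["v"])/2))
for h in(0,20,30,36,40,44):
    q=np.array([[x,y,-h,1] for x in(11,-11) for y in(0,)])@Hi.T
    print(h,(q[:,:2]/q[:,2:3]*f+w["c"]).round(0).tolist())
from bench import manip;s=manip.sense();print(s["eef_pos"],manip.grip_depth)
E
```

```text
0 [[321.0, 250.0], [321.0, 296.0]]
20 [[321.0, 266.0], [321.0, 316.0]]
30 [[321.0, 275.0], [321.0, 328.0]]
36 [[321.0, 281.0], [321.0, 336.0]]
40 [[321.0, 285.0], [321.0, 341.0]]
44 [[321.0, 290.0], [321.0, 347.0]]
[472.28854753 225.94165273 117.42100907] 18.700000000000003
```

```bash
python3 - <<'E'
import cv2,numpy as np
a=cv2.imread("pics/w3.png")
print(a[214:245:2,245].max(1),a[214:245:2,258].max(1),a[214:245:2,264].max(1))
E
```

```text
[ 27  21  89 254 255  78  83  85  84  83  83  85  82  85  85  86] [255 254 252 252 255  78  83  82  84  82  85  82  85  81  85  85] [252 252 252 252 255  76  83  83  83  85  85  84  84  86  83  85]
```

The edge at row 287 gives a shortfall of about 40 mm, bounded between 26 and 42 mm by the two contacts. Commanding TCP z = -17 puts the tips between 9 and 25 mm, below the bar and above the plate in either case.

```bash
python3 -m inch '{"fingers":[100,100,100,100,100,100,100,100,100,100],"xyz":[[0,0,0],[0,0,0],[0,0,0],[0,0,0],[0,0,-0.07],[0,0,-0.15],[0,0,-0.23],[0,0,-0.31],[0,0,-0.37],[0,0,-0.4]],"angular":[[0,0,0],[0,0,0],[0,0,0],[0,0,0],[0,0,0],[0,0,0],[0,0,0],[0,0,0],[0,0,0],[0,0,0]]}' 90
python3 -m inch '{"fingers":[100,100,100,100,100,100,100,100,80,60],"xyz":[[0,0,-0.02],[0,0,-0.04],[0,0,-0.06],[0,0,-0.08],[0,0,-0.1],[0,0,-0.12],[0,0,-0.136],[0,0,-0.136],[0,0,-0.136],[0,0,-0.136]],"angular":[[0,0,0],[0,0,0],[0,0,0],[0,0,0],[0,0,0],[0,0,0],[0,0,0],[0,0,0],[0,0,0],[0,0,0]]}' 90
python3 -m inch '{"fingers":[50,40,30,20,10,0,0,0,0,0],"xyz":[[0,0,0],[0,0,0],[0,0,0],[0,0,0],[0,0,0],[0,0,0],[0,0,0],[0,0,0],[0,0,0],[0,0,0]],"angular":[[0,0,0],[0,0,0],[0,0,0],[0,0,0],[0,0,0],[0,0,0],[0,0,0],[0,0,0],[0,0,0],[0,0,0]]}' 90
```

```text
time: 25.4
eef_pos: [472.0, 225.7, 16.3]
tcp_rot: [[0.206, 0.978, -0.001], [0.978, -0.206, -0.0], [-0.0, -0.001, -1.0]]
force: [0.0, 0.3, -0.4]
width: 0.997
grip_force: 0.0
time: 26.65
eef_pos: [472.3, 225.9, -16.8]
tcp_rot: [[0.206, 0.978, 0.0], [0.978, -0.206, 0.0], [0.0, 0.0, -1.0]]
force: [0.3, -0.7, -0.7]
width: 0.614
grip_force: 0.0
time: 27.9
eef_pos: [471.9, 225.9, -16.7]
tcp_rot: [[0.206, 0.979, -0.0], [0.979, -0.206, 0.0], [-0.0, -0.0, -1.0]]
force: [-1.2, -0.1, 6.2]
width: 0.122
grip_force: 87.7
```

Gripped. Lift 120 mm.

```bash
python3 -m inch '{"fingers":[0,0,0,0,0,0,0,0,0,0],"xyz":[[0,0,0.01],[0,0,0.03],[0,0,0.07],[0,0,0.13],[0,0,0.2],[0,0,0.28],[0,0,0.36],[0,0,0.43],[0,0,0.47],[0,0,0.48]],"angular":[[0,0,0],[0,0,0],[0,0,0],[0,0,0],[0,0,0],[0,0,0],[0,0,0],[0,0,0],[0,0,0],[0,0,0]]}' 90
python3 -m inch '{"fingers":[0,0,0,0,0,0,0,0,0,0],"xyz":[[0,-0.03,0],[0,-0.1,0],[0,-0.2,0],[0,-0.33,0],[0,-0.46,0],[0,-0.59,0],[0,-0.72,0],[0,-0.82,0],[0,-0.88,0],[0,-0.9,0]],"angular":[[0,0,0],[0,0,0],[0,0,0.003],[0,0,0.006],[0,0,0.009],[0,0,0.012],[0,0,0.015],[0,0,0.018],[0,0,0.021],[0,0,0.0236]]}' 90
```

```text
time: 29.15
eef_pos: [472.5, 226.0, 104.0]
tcp_rot: [[0.206, 0.978, 0.001], [0.978, -0.206, 0.001], [0.001, 0.001, -1.0]]
force: [0.3, 0.0, -2.9]
width: 0.12
grip_force: 87.7
time: 30.4
eef_pos: [471.7, -0.5, 102.9]
tcp_rot: [[0.061, 0.998, -0.001], [0.998, -0.061, -0.0], [-0.0, -0.001, -1.0]]
force: [0.5, 0.3, -1.7]
width: 0.116
grip_force: 87.7
```

```bash
python3 -m inch '{"fingers":[0,0,0,0,0,0,0,0,0,0],"xyz":[[0,-0.03,0],[0,-0.1,0],[0,-0.2,0],[0,-0.33,0],[0,-0.46,0],[0,-0.59,0],[0.001,-0.72,0],[0.002,-0.83,0],[0.0024,-0.9,0],[0.0024,-0.919,0]],"angular":[[0,0,0],[0,0,0],[0,0,0],[0,0,0],[0,0,0],[0,0,0],[0,0,0],[0,0,0],[0,0,0],[0,0,0]]}' 90
python3 -m inch '{"fingers":[0,0,0,0,0,0,0,0,0,0],"xyz":[[0,0,0],[0,0,-0.03],[0,0,-0.06],[0,0,-0.09],[0,0,-0.12],[0,0,-0.14],[0,0,-0.16],[0,0,-0.16],[0,0,-0.16],[0,0,-0.16]],"angular":[[0,0,0],[0,0,0],[0,0,0],[0,0,0],[0,0,0],[0,0,0],[0,0,0],[0,0,0],[0,0,0],[0,0,0]]}' 90
python3 - <<'E'
from bench import manip,cams
import cv2,numpy as np
s=manip.sense();d=cams.get_image("wrist")
np.savez("w4.npz",p=s["eef_pos"],R=s["tcp_rot"],he=d["hand_eye"],c=(d["cx"],d["cy"]),v=d["vfov"])
e=cams.get_image("scene")["color"];cv2.imwrite("pics/s4.png",e);cv2.imwrite("pics/w4.png",d["color"])
T=cams.get_image("top")["color"];cv2.imwrite("pics/t4.png",T)
b=cv2.resize(e[290:410,320:440],(480,480),interpolation=2)
c=cv2.resize(T[250:340,365:485],(320,240),interpolation=2)
cv2.imwrite("pics/m4.png",np.hstack([b,np.vstack([cv2.resize(d["color"],(320,240)),c])]))
from h import *
P=(472.8,-228.9,-.0595);W=wcam("w4.npz");z=s["eef_pos"][2]+16.7
print(s["eef_pos"],z)
for n,C in(("scene",CAM["scene"]),("top",CAM["top"]),("wrist",W)):
    print(n,pr(local(P,holes(z+6)),**C).round(1).tolist(),pr(local(P,holes(55)),**C).round(1).tolist())
E
```

```text
time: 31.65
eef_pos: [472.8, -229.4, 103.0]
tcp_rot: [[0.06, 0.998, 0.0], [0.998, -0.06, 0.0], [0.0, 0.0, -1.0]]
force: [-0.3, 0.7, -1.9]
width: 0.117
grip_force: 87.7
time: 32.9
eef_pos: [472.9, -229.0, 63.3]
tcp_rot: [[0.06, 0.998, 0.0], [0.998, -0.06, -0.0], [-0.0, 0.001, -1.0]]
force: [-0.7, 0.1, -2.1]
width: 0.122
grip_force: 87.7
[ 472.91162972 -229.02562305   63.29807178] 79.99807177519526
scene [[376.1, 304.8], [421.3, 341.8], [385.0, 365.2], [340.9, 324.7]] [[375.4, 317.6], [419.5, 354.9], [383.9, 378.4], [340.8, 337.7]]
top [[406.7, 270.5], [456.3, 272.2], [456.4, 308.5], [406.3, 306.8]] [[403.8, 271.4], [451.9, 273.0], [452.0, 308.2], [403.4, 306.6]]
wrist [[428.9, 156.6], [411.3, 408.6], [231.8, 408.6], [214.3, 156.4]] [[411.3, 150.3], [398.7, 367.3], [244.6, 367.3], [232.1, 150.1]]
```

View pics/m4.png

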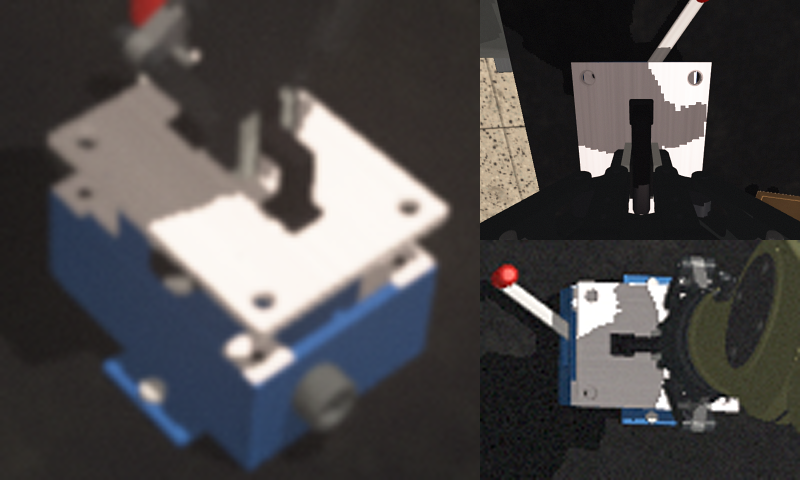

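The cover is held level over the housing. I can see three of its holes in the scene view, two in the top view and two in the wrist view, all within about 1 mm of the prediction. One sub-pixel fit for a final correction.

```bash
cat > m.py <<'E'
from h import *
import cv2,sys
def cen(im,u,r,ksz=5):
    x,y=np.round(u).astype(int); n=int(r*2.2)+1
    g=cv2.cvtColor(im,cv2.COLOR_BGR2GRAY).astype(float)[y-n:y+n+1,x-n:x+n+1]
    yy,xx=np.mgrid[y-n:y+n+1,x-n:x+n+1]; d=np.hypot(xx-u[0],yy-u[1])
    bg=np.median(g[d>1.5*r]); w=np.clip(np.abs(g-bg)-15,0,40)*(d<1.5*r)
    return np.array([(w*xx).sum(),(w*yy).sum()])/w.sum(), w.sum()
def run(k,P,z):
    W=wcam(f"w{k}.npz"); obs=[]
    for n,C,ids,r in((f"s{k}",CAM["scene"],(1,2,3),3.5),(f"t{k}",CAM["top"],(0,3),3),(f"w{k}",W,(0,3),13)):
        im=cv2.imread(f"pics/{n}.png")
        for i in ids:
            u=pr(local(P,holes(z+6)),**C)[i]; c,w=cen(im,u,r); obs.append((C,i,c,20 if n[0]!="w" else 6)); print(n,i,(c-u).round(2))
    L=holes(6)
    def f(p,full):
        R=Ro.from_euler("zyx",[p[3],p[4] if full else 0,p[5] if full else 0]).as_matrix(); X=L@R.T+p[:3]
        return np.concatenate([(pr(X[i:i+1],**C)[0]-c)*s/20 for C,i,c,s in obs]+([p[4:]*5]))
    for full in(0,1):
        r=least_squares(f,[*P[:2],z,P[2],0,0],args=(full,),x_scale=(1,1,1,.01,.01,.01)); print(full,r.x[:3].round(2),np.degrees(r.x[3:]).round(2),np.abs(r.fun).max().round(2))
if __name__=="__main__": run(4,(472.8,-228.9,-.0595),80.)
E
python3 m.py
```

```text
s4 1 [ 0.5  -0.33]
s4 2 [ 0.46 -0.35]
s4 3 [0.3  0.82]
t4 0 [-0.3  -0.02]
t4 3 [-1.29  0.41]
w4 0 [ 0.97 -0.71]
w4 3 [-0.42 -2.86]
0 [ 473.36 -228.39   79.21] [-3.07  0.    0.  ] 1.06
1 [ 473.19 -228.59   79.42] [-3.27 -0.5  -0.84] 0.98
```

The correction is tiny, about 0.5 mm in x and y. I'll apply it and lower to about 10 mm above the rim.

```bash
python3 -m inch '{"fingers":[0,0,0,0,0,0,0,0,0,0],"xyz":[[-0.001,-0.001,-0.01],[-0.002,-0.002,-0.02],[-0.002,-0.002,-0.03],[-0.002,-0.002,-0.04],[-0.002,-0.002,-0.05],[-0.002,-0.002,-0.055],[-0.002,-0.002,-0.058],[-0.002,-0.002,-0.058],[-0.002,-0.002,-0.058],[-0.002,-0.002,-0.058]],"angular":[[0,0,0],[0,0,0],[0,0,0],[0,0,0],[0,0,0],[0,0,0],[0,0,0],[0,0,0],[0,0,0],[0,0,0]]}' 90
python3 - <<'E'
from bench import manip,cams
import cv2,numpy as np
s=manip.sense();d=cams.get_image("wrist")
np.savez("w5.npz",p=s["eef_pos"],R=s["tcp_rot"],he=d["hand_eye"],c=(d["cx"],d["cy"]),v=d["vfov"])
e=cams.get_image("scene")["color"];cv2.imwrite("pics/s5.png",e);cv2.imwrite("pics/w5.png",d["color"])
T=cams.get_image("top")["color"];cv2.imwrite("pics/t5.png",T)
b=cv2.resize(e[300:400,330:430],(600,600),interpolation=2)
c=cv2.resize(T[250:340,365:485],(200,150),interpolation=2)
cv2.imwrite("pics/m5.png",np.hstack([b,np.vstack([cv2.resize(d["color"],(200,150)),c,np.zeros((300,200,3),np.uint8)])]))
print(s["eef_pos"],s["force"])
import m; m.run(5,(472.8,-228.9,-.0595),65.)
E
```

```text
time: 34.3
eef_pos: [472.3, -229.4, 48.6]
tcp_rot: [[0.06, 0.998, 0.0], [0.998, -0.06, -0.0], [-0.0, 0.0, -1.0]]
force: [0.9, 0.3, -2.5]
width: 0.118
grip_force: 87.7
[ 472.30559346 -229.43764714   48.63095857] [ 0.93649611  0.26330504 -2.48718525]
s5 1 [ 0.42 -0.27]
s5 2 [ 0.4  -0.15]
s5 3 [-0.37  0.51]
t5 0 [-0.01  0.1 ]
t5 3 [-1.15  0.33]
w5 0 [-0.41  0.66]
w5 3 [ 3.34 -2.2 ]
0 [ 473.33 -228.56   63.96] [-3.32  0.    0.  ] 0.91
1 [ 473.07 -228.87   64.18] [-3.61 -0.38 -1.28] 0.8
```

View pics/m5.png

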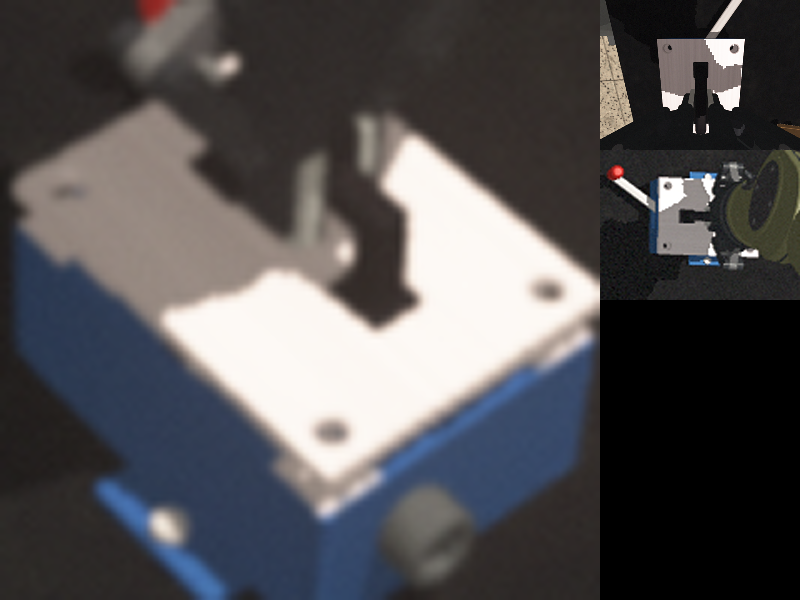

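The plate sits level above the housing with a clear, even gap of about 9–10 mm. The holes are within about 0.5 mm, there's no contact force beyond the cover's weight, and the lever is home. Handing in.

```bash
python3 -c "
from bench import manip
print(manip.hand_in())"
```

```text
the job is handed in; nothing more can be done
None
```

I pulled the lever to its stop and eased it home over about 5 s, and the cover is now held level about 1 cm above the housing, holes aligned to within about 0.5 mm by my camera fit; the first grip on the handle closed on nothing, the second held, and the job is handed in.

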